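# Stack the insulating rings on a converter's terminal stud

### The job

Thread the three insulating rings onto the brass terminal stud, the large white one first, then the middle-sized brick-red one, then the small blue one, pushing each down against the stud's spring leaves until it sits fully home: the white ring flat on the steel seat, each of the others flat on the ring below. The rings are brittle and the seat's height is set differently each time, so feel for the bottom and never press a ring onto what lies below it with more than 20 N; leave the other things on the bench where they are and let go of the stack.

Things in the scene. Friction and masses are not known exactly. Their poses are not given: they have to be found in the camera images.
- stud_tip (a point): Top centre of an upright brass stud, 20 mm in diameter, on a fixed grey square foot plate (110 x 110 x 24 mm). This point is 107 mm above the bench; the top 4 mm taper to 12 mm diameter. z is up, along the stud.
- stud: The same stud; origin on its axis at bench height, z up. Three columns of short copper spring leaves (four rows, 13 mm apart) stand out of its flank to 12.2 mm from the axis, from 11 mm below the tip downward, with sloping lead-ins: a ring does not drop down the stud by itself but must be pushed down, with an uneven force of up to about 10 N.
- stop: Dark steel sleeve, 30 mm in diameter, round the foot of the stud; origin on the stud's axis at bench height. It carries the flat seat, a steel disc 52 mm in diameter and 5 mm thick. The seat's top lies 44 to 64 mm below the stud's tip, at a different height each time, not measured; it is nearly rigid (gives 1 mm for 20 N).
- large_centre (a point): white ceramic insulating ring, the largest one: outer diameter 60 mm, bore 23 mm, 16 mm thick, about 160 g (varies), lying flat on the bench at the start. Point at the ring's centre, half-way up (8 mm above its underside); z is the ring's axis.
- middle_centre (a point): brick-red ceramic insulating ring, the middle-sized one: outer diameter 50 mm, bore 23 mm, 14 mm thick, about 100 g (varies), lying flat on the bench at the start. Point at the ring's centre, half-way up (7 mm above its underside); z is the ring's axis.
- small_centre (a point): blue ceramic insulating ring, the smallest one: outer diameter 40 mm, bore 23 mm, 12 mm thick, about 50 g (varies), lying flat on the bench at the start. Point at the ring's centre, half-way up (6 mm above its underside); z is the ring's axis.
- capacitor: bystander: can with blue sleeve, 36 mm diameter, 55 mm tall; origin under its centre
- nut: bystander: round brass nut, 18 mm diameter, 10 mm tall; origin under its centre
- meter: bystander: yellow hand meter lying flat, 140 x 75 x 35 mm, long side along its x; origin under its centre
- screwdriver: bystander: screwdriver lying on the bench; origin near its middle
- spanner: bystander: spanner lying on the bench; origin near its middle
- jar: bystander: jar, 60 mm diameter, 70 mm tall; origin under its centre
Not all that is in view belongs to the job. Of the things shaped like the part that bears middle_centre, the terracotta one is meant. What is shaped like the part that bears large_centre but purple is not meant.

How it is judged:
By the outcome, as a careful person would: the job done as asked, in the order asked, and still so for the second after the job is handed in, with the robot touching nothing.
It also fails if it takes over 72 s, if anything falls off the work surface, if the arm or the gripper's body presses on something with over 40 N, if the wrist force passes 120 N, or if a joint passes its speed limit or range.

### The arm

A 6-joint arm with a two-finger parallel gripper is mounted at the origin on the work surface. World frame = base frame: x ahead of the robot, y to its left, z up, the work surface at z = 0. Lengths are in m, angles in rad, forces in N, time in s.
With the tool pointing down it reaches from about 0.3 to 0.875 m from the base axis. Payload 4.2 kg.
Tool frame: the origin (TCP) lies midway between the tips of the shut fingers; the grasp point (between the pads) lies 19 mm behind it (r.grip_depth is the distance from the TCP to the grasp point, in m); z points along the fingers, y is the line along which they close (so a half turn about z gives the same grasp; the last joint's range is limited). The gripper opens to 85 mm and grips with 20 to 120 N. Pads are 22 mm wide; open, the fingers measure 114 mm over their backs; the gripper's body (76 mm by 85 mm) begins 54 mm behind the grasp point. The pads swing forward as they close: fully open they stand 13 mm farther back than shut.
Start: joints at [1.191, 0.32, 1.565, -0, 1.257, -0.02], TCP at [0.202, 0.538, 0.231] pointing down, gripper open.
Joint ranges: [-3.11, 3.11], [-0.84, 2.01], [0.21, 2.61], [-1.34, 4.49], [0.05, 2.63], [-2.56, 2.56]. Speed limits (rad/s): [2.57, 2.57, 3.14, 3.14, 3.14, 3.14].

### API

Orientations are given as a unit quaternion [w, x, y, z].
In Python, from cell import telemetry, vision, ticket, r gives the robot as it stands.
- The arm moves only by the tool drive_tool, never from a script. Its argument "deltas" is a list that holds one entry, the list of rows, each a list of 5 numbers: the finger opening in m, from 0 to 0.0854, then the shift along the tool's x, y, z in m, then the turn about the tool's z in degrees. A call has 1 to 8 rows; each row shifts and turns the commanded pose from where the row before left it, along the tool's axes as they then stand; what a row does not reach is not made up. A row lasts 1/8 s, in which the tool goes at most 62.5 mm and 10.7 degrees, less where a joint would pass 70% of its speed; a pose out of reach is approached as far as the arm can. A call is refused whole if a number of a shift passes 0.0625 or a number of a turn 10.7, either way. A call with a gripper value outside its range is refused whole. The fingers move at their own pace and stop on an object; "newtons" is the grip in N (left out, the last holds). Time passes only in rows, so rows that do not move let the fingers close. It gives the time, the measured TCP pose, the force, the opening and the grip force at its end, in the units of the state.
- telemetry.read_state(): the state, without advancing time (a new reading comes with each control period).
- vision.read_camera(name): name is "side" or "top" or "wrist"; returns a dict with "img" (480x640x3 uint8, blue, green, red), "range_z" (480x640 float32, m along the optical axis (not along the pixel's ray), 0 where there is no reading), "camera_matrix" (3x3 intrinsics, pixels), "R" (3x3) and "t" (3): a world point X has camera coordinates R X + t; the wrist camera has in their place "mount" (4x4, takes a point from camera to tool coordinates, whose origin is the TCP and whose axes are the flange's). Camera axes: x right, y down, z forward; pixel columns grow to the right and rows downward; lengths in m; the calibration is good to about 2 mm. The wrist camera is an equidistant fisheye: a pixel r from the principal point sees the ray r / f radians off the axis. A picture is of the moment at which its call begins: read the wrist's pose just before it.
- ticket.finish_job(): hands the job in; it is judged then, once.
Trained networks look in a picture, given as the dict that the camera call returned (one of the last four; its "shot" number tells which), for a name from the list of things; names that differ only in an ending like _2 or _b are one class to them, and where a whole thing is asked for, a point or a joint stands for the part that bears it (a point fixed in the world has none). Each returns a list of dicts, best first, with "p" (0 to 1); they miss things now and then, are a little off and sometimes report something else, mostly with a low value. They report only what shows in the picture. A call takes as long as a camera call. They do not tell look-alikes from the thing itself.
- vision.recognise(picture, name): "box" ([left, top, right, bottom] as shares, 0 to 1, of the picture: columns of its width, rows of its height, round what is visible of it).
- vision.pinpoint(picture, name): "at" ([row, column] as shares, 0 to 1, of the picture: columns of its width, rows of its height: a listed point, or the origin of a listed thing).
The state is a dict: "t": time; "joints": joint angles; "joint_velocities": joint speeds; "joint_efforts": joint torques, N m; "tcp_pos": TCP position; "tcp_rot": TCP orientation; "wrist_force": force on the tool from outside, world axes, zero at the start; "wrist_torque": the same for the moment, N m; "finger_gap": opening from 0.0 (shut) to 1.0 (fully open); "gripper_force": force on a finger pad.
Only numpy, scipy, OpenCV 4.12 (cv2) and the standard library are available. Lean on these libraries where they do the work, as an engineer would, in place of code of your own. Each camera call takes 0.05 s, during which the arm holds its last target. There are 200 camera calls.

## Working session

There is one attempt and no reset: what is moved stays moved. The work goes in short steps, Python scripts to look and compute and a tool call to move; the robot and the scene stay as the last step left them, time stands still between calls to the robot, and variables do not carry over. Pictures are saved under pics/ and viewed, at most 12 in all, crops included, and the job is handed in when it is done.

Besides the shell and the picture viewer there is one more tool, called after "Call:" as name(argument=value, ...), one argument or row to a line, values as JSON. drive_tool: Moves the arm, as the interface text tells. Its arguments: {"type":"object","properties":{"deltas":{"type":"array","items":{"type":"array","items":{"type":"array","items":{"type":"number"}}}},"newtons":{"type":"number"}},"required":["deltas"]}

```bash
mkdir -p pics; ls; cat > h.py <<'E'
import numpy as np, cv2
from cell import telemetry, vision, ticket, r
def world(p, col, row, z=None):
    """pixel -> world using depth (z None) or plane at height z; fixed cameras"""
    K=p["camera_matrix"]; R=np.array(p["R"]); t=np.array(p["t"])
    ray=np.linalg.inv(K)@[col,row,1]
    c=-R.T@t; d=R.T@ray
    s=p["range_z"][int(round(row)),int(round(col))] if z is None else (z-c[2])/d[2]
    return c+s*d
E
python3 - <<'E'
from h import *
print(telemetry.read_state())
for cam in ("top","side"):
    p=vision.read_camera(cam); cv2.imwrite(f"pics/{cam}0.png",p["img"])
    for n in ("stud_tip","stop","large_centre","middle_centre","small_centre"):
        for d in vision.pinpoint(p,n)[:4]:
            if d["p"]<.2: continue
            rr,cc=d["at"][0]*480,d["at"][1]*640
            print(cam,n,round(d["p"],2),round(cc),round(rr),world(p,cc,rr).round(4), world(p,cc,rr,{"stud_tip":.107}.get(n,.008)).round(4))
E
```

```text
pics
{'t': 0.0, 'joints': array([ 1.19098384e+00,  3.20300335e-01,  1.56567002e+00,  2.35284871e-05,
        1.25736979e+00, -1.99682548e-02]), 'joint_velocities': array([ 0.00073439,  0.00057702, -0.00135791,  0.00021131, -0.00136625,
       -0.00062652]), 'joint_efforts': array([ 9.14940338e-04, -4.15508795e+01, -2.34164339e+01,  4.21234120e-05,
        8.13378836e-03, -1.41334848e-06]), 'tcp_pos': array([0.20227743, 0.53775066, 0.2304809 ]), 'tcp_rot': array([-1.84457760e-04,  1.78956458e-01,  9.83856607e-01, -8.54126425e-04]), 'wrist_force': array([-0.3078147 ,  0.42295454, -0.92157813]), 'wrist_torque': array([-0.01521448, -0.03569538, -0.03059081]), 'gripper_force': 0.0, 'finger_gap': 0.9985439455067309}
top stud_tip 0.73 425 212 [ 0.5851 -0.2153  0.1055] [ 0.585 -0.215  0.107]
top stud_tip 0.57 333 154 [ 0.7233 -0.0271  0.0522] [ 0.7112 -0.0256  0.107 ]
top stop 0.52 413 217 [ 0.5786 -0.2002  0.0482] [ 0.5816 -0.2082  0.008 ]
top large_centre 0.92 220 272 [0.4663 0.2387 0.    ] [0.4666 0.2369 0.008 ]
top large_centre 0.58 244 318 [0.3605 0.1857 0.0005] [0.3615 0.1843 0.008 ]
t
[... 501 characters left out ...]
39 [ 0.5719 -0.2286  0.0428] [ 0.5818 -0.2094  0.008 ]
side large_centre 0.63 276 203 [0.4776 0.239  0.003 ] [0.4767 0.2338 0.008 ]
side large_centre 0.61 235 220 [0.3663 0.2034 0.006 ] [0.3662 0.2014 0.008 ]
side middle_centre 0.88 362 240 [0.6469 0.0601 0.0029] [0.6451 0.0558 0.008 ]
side middle_centre 0.66 329 255 [ 5.588e-01  3.800e-02 -3.000e-04] [0.5566 0.0312 0.008 ]
side middle_centre 0.65 394 236 [0.7202 0.0424 0.0129] [0.7223 0.0465 0.008 ]
side small_centre 0.71 291 243 [ 0.481   0.0992 -0.0006] [0.4795 0.0917 0.008 ]
side small_centre 0.69 378 343 [ 0.5746 -0.238   0.0401] [ 0.5838 -0.2206  0.008 ]
side small_centre 0.44 447 428 [ 0.6423 -0.4195  0.0092] [ 0.6427 -0.4191  0.008 ]
```

View pics/top0.png

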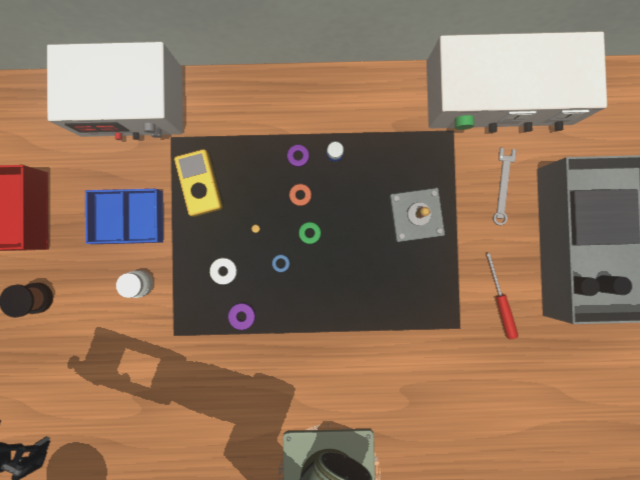

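View pics/side0.png

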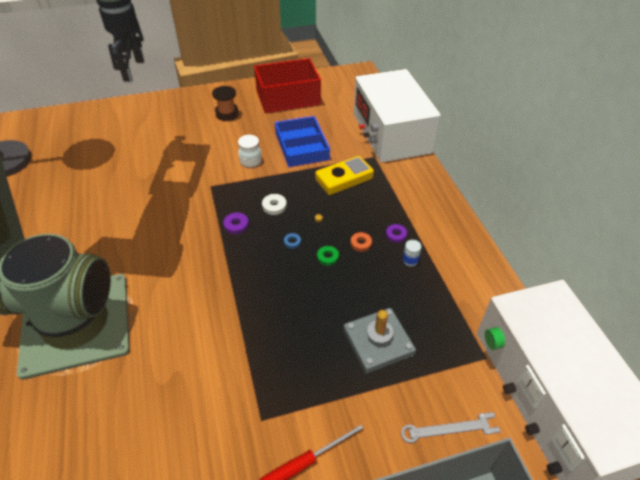

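The top view shows the white ring at (223,271), the terracotta ring at (300,195), the blue ring at (281,263) and the stud tip at (425,212). The purple and green rings are decoys. The side view agrees. Next I'll refine the positions by colour.

```bash
python3 - <<'E'
from h import *
from scipy.spatial.transform import Rotation as Ro
s=telemetry.read_state(); q=s["tcp_rot"]; print(Ro.from_quat(np.r_[q[1:],q[0]]).as_matrix().round(4), [a for a in dir(r) if a[0]!='_'])
p=vision.read_camera("top"); I=p["img"]; 
for n,(c,rw),h in (("large",(223,271),.016),("middle",(300,195),.014),("small",(281,263),.012)):
    sub=I[rw-25:rw+25,c-25:c+25].astype(int); m=(sub.max(2)>90).astype(np.uint8)
    if n=="small": m=((sub[...,0]>90)).astype(np.uint8)
    k,l,st,ce=cv2.connectedComponentsWithStats(m); j=1+np.argmax(st[1:,4])
    (x,y),rad=cv2.minEnclosingCircle(np.argwhere(l==j)[:,::-1].astype(np.float32))
    w=world(p,c-25+x,rw-25+y,h); w2=world(p,c-25+ce[j][0],rw-25+ce[j][1],h)
    print(n,rad,st[j],w.round(4),w2.round(4), "depthz",[world(p,*q)[2].round(3) for q in [(c-25+x+.65*rad*a,rw-25+y+.65*rad*b) for a,b in((1,0),(-1,0),(0,1),(0,-1))]])
# stud cloud
for cam,(c0,r0) in (("top",(418,214)),("side",(380,330))):
    p=vision.read_camera(cam)
    P=np.array([world(p,c,rr) for c in range(c0-35,c0+36) for rr in range(r0-35,r0+36)])
    P=P[np.hypot(P[:,0]-.585,P[:,1]+.213)<.05]
    h,e=np.histogram(P[:,2],np.arange(.015,.115,.003)); print(cam,list(zip(e.round(3),h)))
    a=P[P[:,2]>.100]; print("tip",a.mean(0),len(a))
E
```

```text
[[-9.360e-01  3.521e-01  1.000e-04]
 [ 3.521e-01  9.360e-01  0.000e+00]
 [-0.000e+00  0.000e+00 -1.000e+00]] ['Unreachable', 'grip_depth']
large 13.809148788452148 [ 11  12  28  27 542] [0.4698 0.2295 0.016 ] [0.4696 0.2295 0.016 ] depthz [np.float64(0.016), np.float64(0.016), np.float64(0.015), np.float64(0.015)]
middle 11.256208419799805 [ 14  14  23  22 342] [0.6397 0.0503 0.014 ] [0.6398 0.0502 0.014 ] depthz [np.float64(0.01), np.float64(0.013), np.float64(0.013), np.float64(0.014)]
small 8.884393692016602 [ 16  17  18  17 182] [0.4841 0.0986 0.012 ] [0.484  0.0986 0.012 ] depthz [np.float64(0.011), np.float64(0.008), np.float64(0.009), np.float64(0.011)]
top [(np.float64(0.015), np.int64(2)), (np.float64(0.018), np.int64(94)), (np.float64(0.021), np.int64(535)), (np.float64(0.024), np.int64(436)), (np.float64(0.027), np.int64(31)), (np.float64(0.03), np.int64(0)), (np.float64(0.033), np.int64(0)), (np.float64(0.036), np.int64(0)), (np.float64(0.039), np.int64(19)), (np.float64(0.042), np.int64(140)), (np.float64(0.045), np.int64(120)), (np.float64(0.048), np.int64(19)), (np.flo
[... 1246 characters left out ...]
 (np.float64(0.057), np.int64(10)), (np.float64(0.06), np.int64(9)), (np.float64(0.063), np.int64(11)), (np.float64(0.066), np.int64(9)), (np.float64(0.069), np.int64(9)), (np.float64(0.072), np.int64(13)), (np.float64(0.075), np.int64(6)), (np.float64(0.078), np.int64(13)), (np.float64(0.081), np.int64(8)), (np.float64(0.084), np.int64(8)), (np.float64(0.087), np.int64(10)), (np.float64(0.09), np.int64(13)), (np.float64(0.093), np.int64(10)), (np.float64(0.096), np.int64(12)), (np.float64(0.099), np.int64(11)), (np.float64(0.102), np.int64(42)), (np.float64(0.105), np.int64(26)), (np.float64(0.108), np.int64(1)), (np.float64(0.111), np.int64(0))]
tip [ 0.58469789 -0.21652828  0.1042277 ] 77
```

Call:
drive_tool(
  deltas=[
    [[0.0854,0,0,0,-10.3],[0.0854,0,0,0,-10.3],[0.0854,-0.044,-0.051,0.005,0],[0.0854,-0.044,-0.051,0.005,0],[0.0854,-0.044,-0.051,0.01,0],[0.0854,-0.044,-0.051,0.02,0],[0.0854,-0.044,-0.051,0.02,0],[0.0854,-0.045,-0.052,0.02,0]],
  ],
  newtons=40,
)

```text
t: 1.75
tcp_pos: [0.443, 0.2594, 0.1596]
tcp_rot: [0.0, 0.0, 1.0, 0.0]
wrist_force: [0.8, 0.9, 0.1]
finger_gap: 0.999
gripper_force: 0.0
```

```bash
cat >> h.py <<'E'
from scipy.spatial.transform import Rotation as Ro
def tool():
    s=telemetry.read_state(); q=s["tcp_rot"]
    return s,Ro.from_quat(np.r_[q[1:],q[0]]).as_matrix(),np.array(s["tcp_pos"])
def wray(p,col,row):
    K=p["camera_matrix"]; a=np.array([(col-K[0,2])/K[0,0],(row-K[1,2])/K[1,1]]); th=np.hypot(*a)
    return np.r_[a/max(th,1e-9)*np.sin(th),np.cos(th)]
def wworld(p,T,P,col,row,z):
    M=np.array(p["mount"]); o=T@M[:3,3]+P; d=T@M[:3,:3]@wray(p,col,row)
    return o+(z-o[2])/d[2]*d
def wpix(p,T,P,X):
    M=np.array(p["mount"]); c=M[:3,:3].T@(T.T@(np.asarray(X)-P)-M[:3,3]); th=np.arctan2(np.hypot(c[0],c[1]),c[2])
    u=c[:2]/np.hypot(c[0],c[1])*th; K=p["camera_matrix"]; return K[0,0]*u[0]+K[0,2],K[1,1]*u[1]+K[1,2]
def wcirc(p,T,P,mask,z,near,minpts=100):
    """centre and radius on plane z of blob nearest `near` (outer contour, circle fit)"""
    cs,_=cv2.findContours(mask.astype(np.uint8),cv2.RETR_EXTERNAL,cv2.CHAIN_APPROX_NONE); best=[]
    for c in cs:
        if cv2.contourArea(c)<minpts: continue
        W=np.array([wworld(p,T,P,x,y,z)[:2] for x,y in c[:,0]])
        A=np.c_[2*W,np.ones(len(W))]; s=np.linalg.lstsq(A,(W**2).sum(1),rcond=None)[0]
        R=np.sqrt(s[2]+s[0]**2+s[1]**2); best.append((np.hypot(*(s[:2]-near)),s[:2].round(4),R.round(4),len(W)))
    return sorted(best,key=lambda b:b[0])[:2]
E
python3 - <<'E'
from h import *
s,T,P=tool(); p=vision.read_camera("wrist"); I=p["img"]; print(P,s["wrist_force"]); cv2.imwrite("pics/w1.png",I)
print(wpix(p,T,P,[.4697,.2295,.016]), np.array(p["mount"]).round(3).tolist())
m=(I.min(2)>130)
print(wcirc(p,T,P,m,.016,np.array([.4697,.2295])))
for d in vision.pinpoint(p,"large_centre")[:2]: print(d, wworld(p,T,P,d["at"][1]*640,d["at"][0]*480,.008))
print(tool()[2])
E
```

```text
[0.44297098 0.25937089 0.1596473 ] [0.7847213  0.87481616 0.06427836]
(np.float64(279.4061117151228), np.float64(262.82469730701007)) [[0.0, -0.965, -0.261, 0.067], [1.0, 0.0, 0.0, 0.001], [-0.0, -0.261, 0.965, -0.142], [0.0, 0.0, 0.0, 1.0]]
[(np.float64(0.003056390897019159), array([0.4681, 0.2321]), np.float64(0.0299), 204), (np.float64(0.10959994583336315), array([0.535 , 0.1415]), np.float64(0.0254), 121)]
{'at': [0.5377, 0.4405], 'p': 0.88} [0.46818558 0.23086048 0.008     ]
{'at': [0.2798, 0.3625], 'p': 0.85} [0.36596596 0.19265391 0.008     ]
[0.44387194 0.25641048 0.15818282]
```

View pics/w1.png

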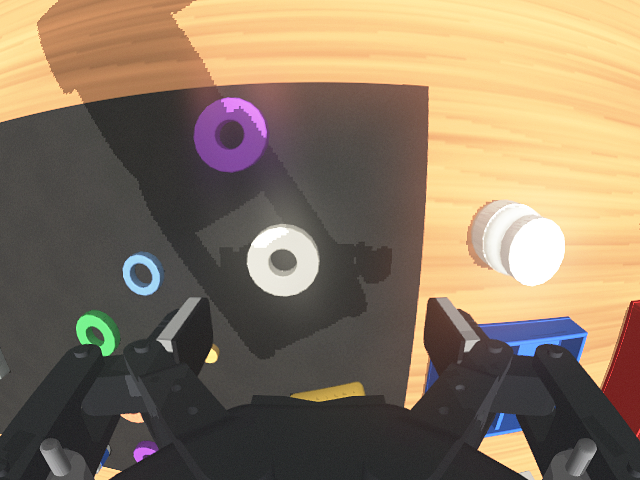

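The white ring is centred at (283,261), clear of the other things, and measures about (0.468, 0.231) with the right radius. I'll move over it.

Call:
drive_tool(
  deltas=[
    [[0.0854,-0.024,-0.024,0.04,0],[0.0854,0,0,0.04,0],[0.0854,0,0,0,0],[0.0854,0,0,0,0]],
  ],
)

```text
t: 2.35
tcp_pos: [0.4663, 0.2379, 0.0812]
tcp_rot: [0.001, -0.0, 1.0, 0.001]
wrist_force: [1.0, -0.7, -0.3]
finger_gap: 1.002
gripper_force: 0.0
```

```bash
python3 - <<'E'
from h import *
s,T,P=tool(); p=vision.read_camera("wrist"); I=p["img"]; print(P,s["wrist_force"])
m=(I.min(2)>130)
print(wcirc(p,T,P,m,.016,np.array([.4687,.2305])))
E
```

```text
[0.46631513 0.23787245 0.08118724] [ 0.95141686 -0.73095571 -0.30659282]
[(np.float64(0.001257891855513895), array([0.4682, 0.2317]), np.float64(0.0298), 279), (np.float64(0.09050756030154587), array([0.5148, 0.1526]), np.float64(0.0184), 122)]
```

Call:
drive_tool(
  deltas=[
    [[0.066,-0.002,-0.0064,0.035,0],[0.066,0,0,0.03,0],[0.066,0,0,0.014,0],[0.066,0,0,0,0],[0.066,0,0,0,0]],
  ],
)

```text
t: 3.02
tcp_pos: [0.4687, 0.2311, 0.0021]
tcp_rot: [0.001, -0.0, 1.0, 0.001]
wrist_force: [0.2, -0.7, 0.8]
finger_gap: 0.777
gripper_force: 0.0
```

```bash
python3 - <<'E'
from h import *
s,T,P=tool(); p=vision.read_camera("wrist"); I=p["img"]; print(P,s["wrist_force"])
cv2.imwrite("pics/w2.png",I); print(wpix(p,T,P,[.4684,.2315,.016]))
m=(I.min(2)>130)
print(wcirc(p,T,P,m,.016,np.array([.4687,.2305])))
E
```

```text
[0.46872604 0.23111559 0.00214901] [ 0.21048823 -0.68117937  0.76948676]
(np.float64(315.8506090661663), np.float64(323.47427956785725))
[(np.float64(0.0015647952107019614), array([0.4676, 0.2316]), np.float64(0.0299), 413), (np.float64(0.037719568823934464), array([0.468 , 0.1928]), np.float64(0.0094), 118)]
```

View pics/w2.png

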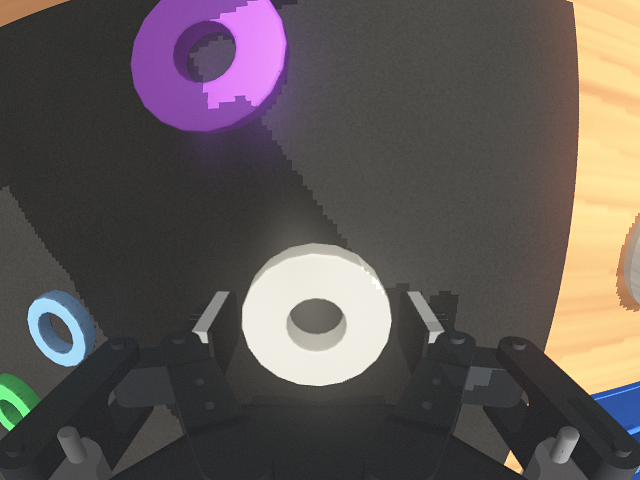

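The white ring sits centred between the open pads, clear on both sides. I'll lower and feel for the bench.

Call:
drive_tool(
  deltas=[
    [[0.066,0.001,0,0.002,0],[0.066,0,0,0.002,0],[0.066,0,0,0.001,0],[0.066,0,0,0,0]],
  ],
)

```text
t: 3.58
tcp_pos: [0.4667, 0.2304, -0.0042]
tcp_rot: [-0.0, 0.0, 1.0, -0.0]
wrist_force: [0.2, 0.4, -0.0]
finger_gap: 0.773
gripper_force: 0.0
```

Call:
drive_tool(
  deltas=[
    [[0.066,0,0,0.001,0],[0.066,0,0,0.001,0],[0.066,0,0,0,0]],
  ],
)

```text
t: 3.95
tcp_pos: [0.4667, 0.2304, -0.0062]
tcp_rot: [-0.0, 0.0, 1.0, -0.0]
wrist_force: [0.4, 0.2, -0.9]
finger_gap: 0.775
gripper_force: 0.0
```

Call:
drive_tool(
  deltas=[
    [[0.056,0,0,0,0],[0.056,0,0,0,0],[0.056,0,0,0,0],[0.056,0,0,0,0]],
  ],
  newtons=50,
)

```text
t: 4.45
tcp_pos: [0.4674, 0.2307, -0.0044]
tcp_rot: [0.001, 0.0, 1.0, 0.0]
wrist_force: [-2.9, -1.5, 12.6]
finger_gap: 0.676
gripper_force: 57.3
```

Call:
drive_tool(
  deltas=[
    [[0.056,0,0,-0.05,0],[0.056,0,0,-0.06,0],[0.056,0,-0.03,-0.05,0],[0.056,-0.02,-0.05,0,0],[0.056,-0.02,-0.05,0,0],[0.056,-0.02,-0.05,0,0],[0.056,-0.02,-0.05,0,0],[0.056,-0.02,-0.05,0,0]],
  ],
)

```text
t: 5.45
tcp_pos: [0.5667, -0.0512, 0.1535]
tcp_rot: [-0.0, 0.0, 1.0, 0.0]
wrist_force: [0.8, 0.2, -1.8]
finger_gap: 0.669
gripper_force: 55.1
```

Call:
drive_tool(
  deltas=[
    [[0.056,-0.02,-0.05,0,0],[0.056,-0.02,-0.05,0,0],[0.056,-0.02,-0.045,0,0],[0.056,-0.02,-0.02,0,0],[0.056,0,0,0,0],[0.056,0,0,0,0]],
  ],
)

```text
t: 6.2
tcp_pos: [0.6458, -0.214, 0.153]
tcp_rot: [-0.001, 0.0, 1.0, 0.001]
wrist_force: [-0.3, 0.3, -2.0]
finger_gap: 0.67
gripper_force: 55.1
```

```bash
python3 - <<'E'
from h import *
s,T,P=tool(); p=vision.read_camera("wrist"); I=p["img"]; print(P,s["wrist_force"],s["gripper_force"])
cv2.imwrite("pics/w3.png",I); print("expect",wpix(p,T,P,[.586,-.2145,.107]))
for n,z in (("stud_tip",.107),("large_centre",P[2]+.0125)):
    for d in vision.pinpoint(p,n)[:2]: print(n,d, wworld(p,T,P,d["at"][1]*640,d["at"][0]*480,z).round(4))
print(tool()[2], s["t"])
E
```

```text
[ 0.6458005  -0.21401722  0.15302422] [-0.2750427   0.27150664 -1.95249056] 55.076251700520515
expect (np.float64(314.4385464655246), np.float64(159.5334989346027))
stud_tip {'at': [0.336, 0.4967], 'p': 0.9} [ 0.5869 -0.2128  0.107 ]
[ 0.6460667  -0.21361691  0.15385438] 6.2
```

View pics/w3.png

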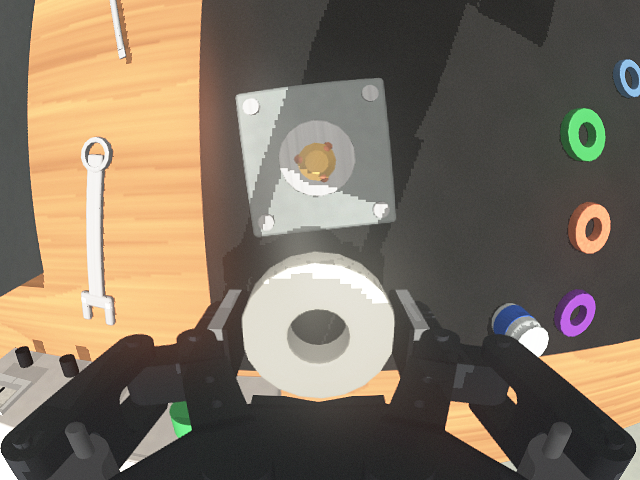

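The stud tip is at (317,161), and the held ring's bore is at (318,335). I'll measure both in this camera.

```bash
cat >> h.py <<'E'
def goldtip(p,T,P,near=(.5865,-.2133),z=.105):
    I=p["img"]; H=cv2.cvtColor(I,cv2.COLOR_BGR2HSV); g=(H[...,0]>13)&(H[...,0]<28)&(H[...,1]>90)&(H[...,2]>120)
    u=wpix(p,T,P,[*near,z]); yy,xx=np.mgrid[:480,:640]; g&=np.hypot(xx-u[0],yy-u[1])<22
    q=np.argwhere(g); rr,cc=q.mean(0); return (cc,rr),len(q),wworld(p,T,P,cc,rr,z).round(4)
E
python3 - <<'E'
from h import *
s,T,P=tool(); p=vision.read_camera("wrist"); I=p["img"]; print(P)
zt=P[2]+.0205
c=P[:2]
print(goldtip(p,T,P))
# bore of held ring: dark blob inside; sample top face rim
m=(I.min(2)>120); b=(~m).astype(np.uint8)
k,l,st,ce=cv2.connectedComponentsWithStats(b)
lab=l[325,318]; print(st[lab]); 
print("bore",wcirc(p,T,P,l==lab,zt,c))
m2=m.copy(); m2[:250]=0
print("outer",wcirc(p,T,P,m2,zt,c)); print(tool()[2])
E
```

```text
[ 0.6460667  -0.21361691  0.15385438]
((np.float64(315.90863952333666), np.float64(160.52333664349553)), 1007, array([ 0.5869, -0.2135,  0.105 ]))
[ 291  310   55   35 1432]
bore [(np.float64(0.0025034682531615057), array([ 0.6439, -0.2124]), np.float64(0.0082), 122)]
outer [(np.float64(0.004534224822242171), array([ 0.6505, -0.2125]), np.float64(0.0326), 547), (np.float64(0.031146784203571653), array([ 0.6404, -0.2443]), np.float64(0.0085), 117)]
[ 0.64620747 -0.21371233  0.1540257 ]
```

```bash
python3 - <<'E'
from h import *
s,T,P=tool(); p=vision.read_camera("wrist"); I=p["img"]
a=np.linspace(0,2*np.pi,90)
for dx in (-.002,0,.002):
  for R in (.0115,.030):
    X=P+[dx,.001,.0205]; u=np.array([wpix(p,T,P,X+[R*np.cos(t),R*np.sin(t),0]) for t in a]); print(dx,R,u.min(0).round(),u.max(0).round())
print(I[295:410:2,318].tolist()); print(I[330,230:410:3,1].tolist())
c=cv2.resize(I[230:420,220:420],None,fx=4,fy=3); cv2.imwrite("pics/c3.png",c[:600])
rz=p["range_z"]; print(rz[260:400:6,270].round(3), rz[330,250:390:10].round(3))
E
```

```text
-0.002 0.0115 [286. 299.] [349. 354.]
-0.002 0.03 [237. 249.] [398. 392.]
0 0.0115 [286. 304.] [348. 358.]
0 0.03 [237. 255.] [398. 396.]
0.002 0.0115 [287. 309.] [348. 363.]
0.002 0.03 [238. 260.] [397. 399.]
[[217, 227, 230], [218, 229, 230], [215, 226, 228], [215, 225, 229], [214, 225, 228], [214, 225, 228], [213, 225, 228], [145, 157, 160], [102, 111, 112], [102, 110, 112], [102, 109, 110], [101, 109, 111], [102, 108, 111], [98, 106, 109], [97, 106, 107], [98, 106, 107], [96, 103, 107], [94, 100, 102], [97, 104, 107], [96, 102, 104], [92, 97, 101], [92, 100, 102], [88, 93, 97], [91, 98, 101], [87, 92, 95], [155, 167, 172], [155, 165, 170], [152, 164, 169], [157, 167, 170], [156, 169, 170], [154, 164, 169], [155, 166, 170], [158, 167, 171], [158, 171, 176], [182, 195, 199], [219, 228, 230], [211, 223, 226], [210, 223, 226], [210, 223, 225], [210, 223, 226], [211, 222, 225], [212, 223, 225], [211, 223, 226], [208, 221, 225], [209, 221, 225], [209, 222, 226], [209, 221, 224], [208, 221, 224], [208, 221, 223], [208, 221, 225], [210, 222, 225], [201, 216, 220], [136, 198, 250], [121, 168, 234], [60, 63, 65], [59, 61, 66], [58, 61, 64], [59, 60, 64]]
[56, 56, 56, 56, 129, 223, 223, 224, 223, 223, 222, 223, 224, 223, 224, 222, 224, 224, 223, 200, 149, 94, 96, 100, 99, 102, 101, 102, 101, 103, 102, 97, 100, 98, 96, 96, 91, 94, 141, 146, 223, 225, 225, 225, 224, 226, 225, 224, 225, 225, 225, 223, 224, 225, 224, 64, 64, 68, 64, 64]
[0.311 0.312 0.137 0.13  0.13  0.131 0.131 0.133 0.132 0.133 0.134 0.136
 0.135 0.136 0.138 0.138 0.139 0.139 0.14  0.141 0.142 0.321 0.312 0.08 ] [0.136 0.135 0.135 0.135 0.145 0.328 0.329 0.329 0.329 0.328 0.136 0.135
 0.135 0.135]
```

View pics/c3.png

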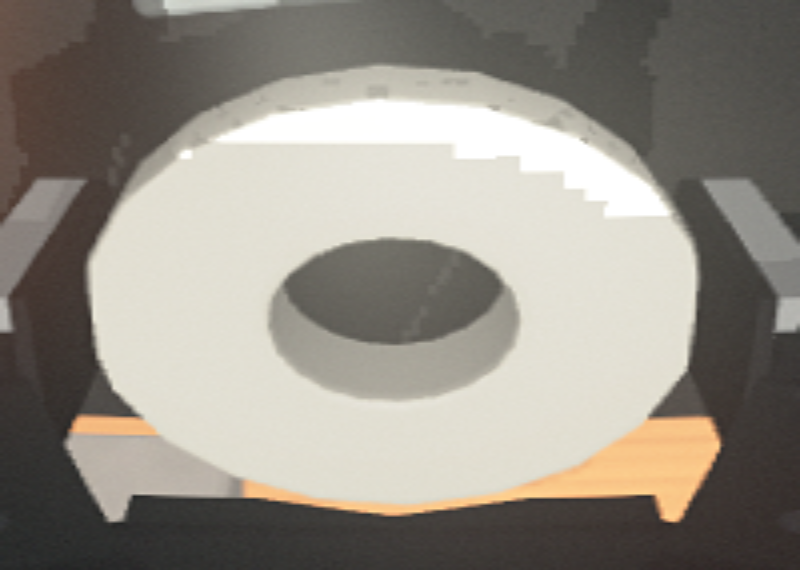

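Call:
drive_tool(
  deltas=[
    [[0.056,0.032,-0.0013,0,0],[0.056,0.0292,0,0.015,0],[0.056,0,0,0.027,0],[0.056,0,0,0,0],[0.056,0,0,0,0]],
  ],
)

```text
t: 7.08
tcp_pos: [0.5863, -0.2159, 0.1128]
tcp_rot: [0.001, -0.0, 1.0, -0.0]
wrist_force: [-0.8, 0.0, -1.7]
finger_gap: 0.67
gripper_force: 55.1
```

```bash
python3 - <<'E'
from h import *
s,T,P=tool(); p=vision.read_camera("wrist"); I=p["img"]; print(P,s["wrist_force"],s["gripper_force"],s["t"])
c=cv2.resize(I[230:420,220:420],None,fx=4,fy=3); cv2.imwrite("pics/c4.png",c[:600])
print(goldtip(p,T,P))
p=vision.read_camera("top"); c=cv2.resize(p["img"][180:250,380:460],None,fx=4,fy=4)
p=vision.read_camera("side"); d=cv2.resize(p["img"][280:350,340:420],None,fx=4,fy=4); cv2.imwrite("pics/ts4.png",np.hstack([c,d]))
E
```

```text
[ 0.58628512 -0.21592227  0.11284044] [-0.78908951  0.01298271 -1.71162625] 55.05382459145039 7.075
((np.float64(321.3838383838384), np.float64(313.1111111111111)), 99, array([ 0.5921, -0.2132,  0.105 ]))
```

View pics/c4.png

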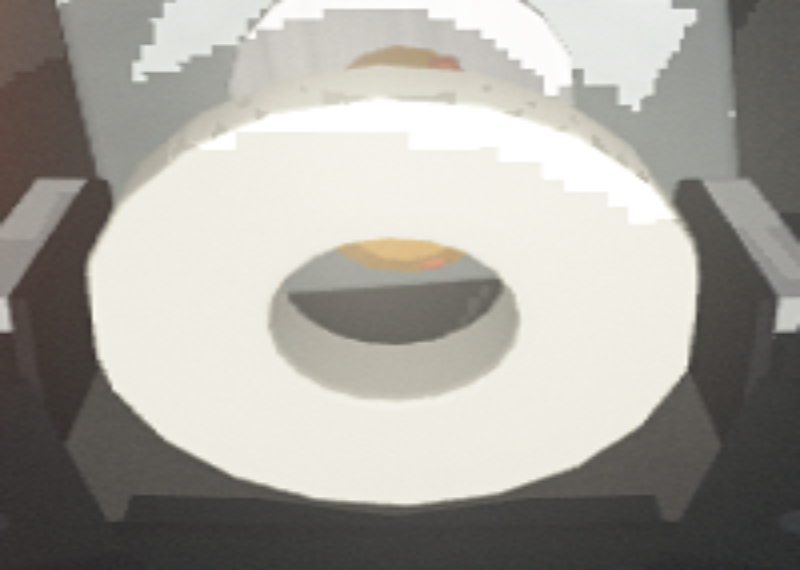

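```bash
python3 - <<'E'
from h import *
s,T,P=tool(); p=vision.read_camera("wrist"); I=p["img"]; print(P)
a=np.linspace(0,2*np.pi,90)
def bb(X,R):
    u=np.array([wpix(p,T,P,np.array(X)+[R*np.cos(t),R*np.sin(t),0]) for t in a]); return u.min(0).round(1),u.max(0).round(1)
for x in (.585,.587,.589): print(x,bb([x,-.2135,.107],.006),bb([x,-.2135,.103],.010))
for dx in (.001,.002,.003): print("bore",dx,bb(P+[dx,.0014,.0205],.0115),bb(P+[dx,.0014,.0045],.0115))
print(I[306:330,318:324].mean(1).round().tolist())
E
```

```text
[ 0.58639456 -0.21602825  0.11296442]
0.585 (array([307.1, 287.4]), array([334.8, 312.6])) (array([298.4, 275.5]), array([343.4, 316.7]))
0.587 (array([307.2, 291.7]), array([334.7, 316.6])) (array([298.5, 279.8]), array([343.3, 320.6]))
0.589 (array([307.2, 296. ]), array([334.6, 320.6])) (array([298.6, 284. ]), array([343.2, 324.4]))
bore 0.001 (array([287.5, 307. ]), array([349.4, 360.5])) (array([290.4, 290.1]), array([346.4, 339.9]))
bore 0.002 (array([287.6, 309.5]), array([349.3, 362.6])) (array([290.5, 292.4]), array([346.3, 342. ]))
bore 0.003 (array([287.6, 312. ]), array([349.2, 364.8])) (array([290.5, 294.7]), array([346.2, 344. ]))
[[232.0, 241.0, 243.0], [230.0, 240.0, 242.0], [231.0, 238.0, 240.0], [199.0, 226.0, 234.0], [147.0, 196.0, 224.0], [141.0, 193.0, 223.0], [142.0, 193.0, 222.0], [142.0, 193.0, 222.0], [141.0, 192.0, 222.0], [140.0, 190.0, 220.0], [134.0, 178.0, 206.0], [129.0, 167.0, 191.0], [128.0, 166.0, 191.0], [133.0, 168.0, 189.0], [152.0, 170.0, 175.0], [164.0, 172.0, 170.0], [162.0, 171.0, 169.0], [158.0, 166.0, 166.0], [144.0, 153.0, 153.0], [114.0, 122.0, 126.0], [110.0, 118.0, 121.0], [109.0, 118.0, 122.0], [109.0, 117.0, 120.0], [109.0, 117.0, 121.0]]
```

View pics/ts4.png

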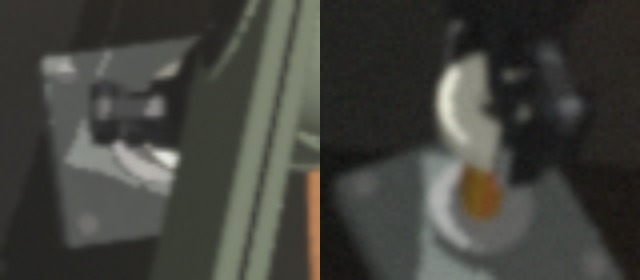

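The tip shows through the bore, and the offset is about 1.7 mm in x and 1 mm in y. The side view agrees that the ring is above the stud. I'll correct and lower.

Call:
drive_tool(
  deltas=[
    [[0.056,0.0017,0.001,0.004,0],[0.056,0,0,0.004,0],[0.056,0,0,0.003,0],[0.056,0,0,0.002,0],[0.056,0,0,0.002,0],[0.056,0,0,0,0]],
  ],
)

```text
t: 8.02
tcp_pos: [0.5837, -0.2149, 0.0967]
tcp_rot: [-0.0, 0.0, 1.0, 0.0]
wrist_force: [0.1, 0.2, -2.2]
finger_gap: 0.672
gripper_force: 55.1
```

Call:
drive_tool(
  deltas=[
    [[0.056,0,0,0.002,0],[0.056,0,0,0.002,0],[0.056,0,0,0,0]],
  ],
)

```text
t: 8.4
tcp_pos: [0.5841, -0.2149, 0.0928]
tcp_rot: [0.0, 0.0, 1.0, 0.0]
wrist_force: [1.6, 0.7, -2.0]
finger_gap: 0.671
gripper_force: 55.0
```

Call:
drive_tool(
  deltas=[
    [[0.056,0,0,0.002,0],[0.056,0,0,0.002,0],[0.056,0,0,0.002,0],[0.056,0,0,0.002,0]],
  ],
)

```text
t: 8.9
tcp_pos: [0.5843, -0.215, 0.0852]
tcp_rot: [0.001, 0.0, 1.0, -0.0]
wrist_force: [2.3, 1.0, 4.5]
finger_gap: 0.668
gripper_force: 55.6
```

Call:
drive_tool(
  deltas=[
    [[0.056,0,0,0.002,0],[0.056,0,0,0.002,0],[0.056,0,0,0.002,0],[0.056,0,0,0.002,0]],
  ],
)

```text
t: 9.4
tcp_pos: [0.5845, -0.2149, 0.0778]
tcp_rot: [0.001, 0.0, 1.0, -0.0]
wrist_force: [1.4, 2.5, 9.2]
finger_gap: 0.67
gripper_force: 56.1
```

Call:
drive_tool(
  deltas=[
    [[0.056,0,0,0.002,0],[0.056,0,0,0.002,0],[0.056,0,0,0.002,0],[0.056,0,0,0.002,0]],
  ],
)

```text
t: 9.9
tcp_pos: [0.5841, -0.215, 0.069]
tcp_rot: [0.0, 0.0, 1.0, -0.0]
wrist_force: [1.4, 0.4, 4.5]
finger_gap: 0.673
gripper_force: 55.8
```

Call:
drive_tool(
  deltas=[
    [[0.056,0,0,0.002,0],[0.056,0,0,0.002,0],[0.056,0,0,0.002,0],[0.056,0,0,0.002,0]],
  ],
)

```text
t: 10.4
tcp_pos: [0.5846, -0.215, 0.0618]
tcp_rot: [0.001, 0.0, 1.0, -0.0]
wrist_force: [1.5, 1.9, 9.6]
finger_gap: 0.672
gripper_force: 56.1
```

Call:
drive_tool(
  deltas=[
    [[0.056,0,0,0.0015,0],[0.056,0,0,0.0015,0],[0.056,0,0,0.0015,0]],
  ],
)

```text
t: 10.78
tcp_pos: [0.584, -0.2149, 0.0563]
tcp_rot: [0.0, 0.0, 1.0, -0.0]
wrist_force: [1.9, 2.1, 4.6]
finger_gap: 0.665
gripper_force: 55.8
```

Call:
drive_tool(
  deltas=[
    [[0.056,0,0,0.0015,0],[0.056,0,0,0.0015,0],[0.056,0,0,0.0015,0]],
  ],
)

```text
t: 11.15
tcp_pos: [0.5844, -0.2149, 0.0525]
tcp_rot: [0.001, 0.0, 1.0, 0.0]
wrist_force: [2.3, 2.3, 10.1]
finger_gap: 0.672
gripper_force: 56.1
```

Call:
drive_tool(
  deltas=[
    [[0.056,0,0,0.0015,0],[0.056,0,0,0.0015,0]],
  ],
)

```text
t: 11.4
tcp_pos: [0.5846, -0.215, 0.0498]
tcp_rot: [0.001, 0.0, 1.0, -0.0]
wrist_force: [2.0, 1.9, 9.5]
finger_gap: 0.667
gripper_force: 56.1
```

Call:
drive_tool(
  deltas=[
    [[0.056,0,0,0.001,0],[0.056,0,0,0.001,0],[0.056,0,0,0.001,0]],
  ],
)

```text
t: 11.78
tcp_pos: [0.5845, -0.2149, 0.0468]
tcp_rot: [0.001, 0.0, 1.0, -0.0]
wrist_force: [1.8, 1.5, 8.5]
finger_gap: 0.674
gripper_force: 56.1
```

Call:
drive_tool(
  deltas=[
    [[0.056,0,0,0.001,0],[0.056,0,0,0.001,0]],
  ],
)

```text
t: 12.02
tcp_pos: [0.5838, -0.215, 0.0437]
tcp_rot: [0.0, 0.0, 1.0, -0.0]
wrist_force: [3.1, -0.2, 3.8]
finger_gap: 0.669
gripper_force: 55.7
```

Call:
drive_tool(
  deltas=[
    [[0.056,0,0,0.001,0],[0.056,0,0,0,0]],
  ],
)

```text
t: 12.28
tcp_pos: [0.5837, -0.215, 0.0423]
tcp_rot: [-0.0, 0.0, 1.0, 0.0]
wrist_force: [3.5, 0.1, 1.9]
finger_gap: 0.67
gripper_force: 55.4
```

Call:
drive_tool(
  deltas=[
    [[0.056,0,0,0.001,0],[0.056,0,0,0,0]],
  ],
)

```text
t: 12.52
tcp_pos: [0.5837, -0.215, 0.0415]
tcp_rot: [-0.0, 0.0, 1.0, 0.0]
wrist_force: [3.3, 0.2, 1.1]
finger_gap: 0.672
gripper_force: 55.4
```

Call:
drive_tool(
  deltas=[
    [[0.056,0,0,0.0007,0],[0.056,0,0,0,0]],
  ],
)

```text
t: 12.78
tcp_pos: [0.5837, -0.2149, 0.041]
tcp_rot: [0.0, 0.0, 1.0, 0.0]
wrist_force: [3.5, -0.4, 2.6]
finger_gap: 0.663
gripper_force: 55.5
```

Call:
drive_tool(
  deltas=[
    [[0.056,0,0,0.0007,0],[0.056,0,0,0,0]],
  ],
)

```text
t: 13.02
tcp_pos: [0.5838, -0.215, 0.0407]
tcp_rot: [0.0, 0.0, 1.0, -0.0]
wrist_force: [1.8, 0.7, 5.0]
finger_gap: 0.673
gripper_force: 55.7
```

Call:
drive_tool(
  deltas=[
    [[0.056,0,0,0.0006,0],[0.056,0,0,0,0]],
  ],
)

```text
t: 13.28
tcp_pos: [0.5838, -0.2149, 0.0406]
tcp_rot: [0.0, 0.0, 1.0, -0.0]
wrist_force: [2.1, 0.1, 7.4]
finger_gap: 0.671
gripper_force: 56.1
```

The force is climbing while z stalls at 0.0406, after the last leaf row, so this is the seat. I'll press once more lightly and release.

Call:
drive_tool(
  deltas=[
    [[0.056,0,0,0.0006,0],[0.056,0,0,0,0]],
  ],
)

```text
t: 13.52
tcp_pos: [0.5838, -0.215, 0.0404]
tcp_rot: [0.0, 0.0, 1.0, -0.0]
wrist_force: [-0.0, 0.2, 9.7]
finger_gap: 0.667
gripper_force: 56.3
```

Call:
drive_tool(
  deltas=[
    [[0.074,0,0,0,0],[0.074,0,0,0,0],[0.074,0,0,-0.03,0],[0.08,0,0,-0.05,0],[0.08,0,0,-0.05,0],[0.08,0.05,0,0,0],[0.08,0,0,0,0],[0.08,0,0,0,0]],
  ],
)

```text
t: 14.52
tcp_pos: [0.5334, -0.2149, 0.1687]
tcp_rot: [-0.0, 0.0, 1.0, 0.0]
wrist_force: [-0.4, -0.4, 0.3]
finger_gap: 0.941
gripper_force: 0.0
```

```bash
cat >> h.py <<'E'
def stack(z0,z1,rmax=.031):
    for cam,(c0,r0) in (("top",(418,214)),("side",(380,330))):
        p=vision.read_camera(cam)
        Q=np.array([world(p,c,rr) for c in range(c0-35,c0+36) for rr in range(r0-35,r0+36)])
        d=np.hypot(Q[:,0]-.5865,Q[:,1]+.2135); Q=Q[(d<rmax)&(d>.014)&(Q[:,2]>z0)&(Q[:,2]<z1)]
        A=np.c_[Q[:,:2]-[.5865,-.2135],np.ones(len(Q))]; s=np.linalg.lstsq(A,Q[:,2],rcond=None)[0]
        print(cam,len(Q),np.median(Q[:,2]).round(4),"plane",s.round(4))
E
python3 - <<'E'
from h import *
stack(.048,.075)
E
```

```text
top 434 0.0608 plane [ 0.0084 -0.0347  0.0606]
side 450 0.0603 plane [0.0272 0.0503 0.0604]
```

White ring top is at 0.0605 m and level, so it is home. Now the terracotta ring.

Call:
drive_tool(
  deltas=[
    [[0.08,-0.0213,0.053,0,0],[0.08,-0.0213,0.053,0,0],[0.08,-0.0213,0.053,0,0],[0.07,-0.0213,0.053,0.02,0],[0.062,-0.0213,0.053,0.03,0],[0.062,0,0,0.03,0],[0.062,0,0,0,0],[0.062,0,0,0,0]],
  ],
)

```text
t: 15.62
tcp_pos: [0.6405, 0.0481, 0.0909]
tcp_rot: [0.001, 0.0, 1.0, 0.0]
wrist_force: [-0.5, 0.6, 0.7]
finger_gap: 0.727
gripper_force: 0.0
```

```bash
python3 - <<'E'
from h import *
s,T,P=tool(); p=vision.read_camera("wrist"); I=p["img"].astype(int); print(P,s["finger_gap"])
m=(I[...,2]>150)&(I[...,2]-I[...,0]>60)
print(wcirc(p,T,P,m,.014,np.array([.6398,.0503])))
for d in vision.pinpoint(p,"middle_centre")[:3]: print(d, wworld(p,T,P,d["at"][1]*640,d["at"][0]*480,.007))
E
```

```text
[0.64045514 0.04810465 0.09085214] 0.726506172058304
[(np.float64(0.0016826390857148574), array([0.6391, 0.0518]), np.float64(0.0246), 225), (np.float64(0.12754882387446734), array([0.5651, 0.1537]), np.float64(0.0087), 81)]
{'at': [0.5233, 0.5056], 'p': 0.83} [0.63977155 0.05293566 0.007     ]
{'at': [0.7717, 0.5077], 'p': 0.74} [0.73011334 0.05439501 0.007     ]
{'at': [0.2338, 0.4492], 'p': 0.71} [0.55329909 0.03117422 0.007     ]
```

Call:
drive_tool(
  deltas=[
    [[0.057,0.001,0.0037,0.03,0],[0.057,0,0,0.03,0],[0.057,0,0,0.022,0],[0.057,0,0,0.008,0],[0.057,0,0,0.002,0],[0.057,0,0,0,0]],
  ],
)

```text
t: 16.48
tcp_pos: [0.6395, 0.052, -0.0006]
tcp_rot: [0.001, 0.0, 1.0, 0.0]
wrist_force: [-0.0, 0.7, -0.1]
finger_gap: 0.67
gripper_force: 0.0
```

Call:
drive_tool(
  deltas=[
    [[0.046,0,0,0,0],[0.046,0,0,0,0],[0.046,0,0,0,0],[0.046,0,0,0,0]],
  ],
)

```text
t: 16.98
tcp_pos: [0.6395, 0.0521, 0.0]
tcp_rot: [0.001, 0.0, 1.0, 0.0]
wrist_force: [-0.5, -0.4, 6.0]
finger_gap: 0.563
gripper_force: 50.7
```

Call:
drive_tool(
  deltas=[
    [[0.046,0,0,-0.05,0],[0.046,0,0,-0.06,0],[0.046,0.009,-0.0445,-0.02,0],[0.046,0.009,-0.0445,0,0],[0.046,0.009,-0.0445,0,0],[0.046,0.009,-0.0445,0,0],[0.046,0.009,-0.0445,0,0],[0.046,0.009,-0.0445,0,0]],
  ],
)

```text
t: 17.98
tcp_pos: [0.5842, -0.2162, 0.1287]
tcp_rot: [0.0, 0.0, 1.0, -0.0]
wrist_force: [0.4, 0.6, -1.1]
finger_gap: 0.561
gripper_force: 52.2
```

Call:
drive_tool(
  deltas=[
    [[0.046,0,0,0.012,0],[0.046,0,0,0,0],[0.046,0,0,0,0]],
  ],
)

```text
t: 18.35
tcp_pos: [0.5848, -0.2138, 0.1162]
tcp_rot: [-0.0, -0.001, 1.0, 0.0]
wrist_force: [1.2, -0.1, -1.5]
finger_gap: 0.562
gripper_force: 52.2
```

```bash
python3 - <<'E'
from h import *
s,T,P=tool(); p=vision.read_camera("wrist"); I=p["img"]; print(P,s["wrist_force"],s["gripper_force"],s["finger_gap"])
c=cv2.resize(I[230:420,220:420],None,fx=4,fy=3); cv2.imwrite("pics/c5.png",c)
a=np.linspace(0,2*np.pi,90)
def bb(X,R):
    u=np.array([wpix(p,T,P,np.array(X)+[R*np.cos(t),R*np.sin(t),0]) for t in a]); q=np.r_[u.min(0),u.max(0)]; return ((q-[220,230,220,230])*[4,3,4,3]).round(0)
for x in (.585,.587,.589): print(x,bb([x,-.2135,.107],.006),bb([x,-.2135,.103],.010))
for h in (.013,.017):
  for dx in (-.002,0,.002): print("bore",h,dx,bb(P+[dx,.0014,h],.0115),bb(P+[dx,.0014,h],.025))
E
```

```text
[ 0.58480289 -0.21375362  0.1162393 ] [ 1.19359333 -0.0903042  -1.53856638] 52.238978650420904 0.5621243533818965
0.585 [329. 174. 437. 248.] [295. 139. 471. 260.]
0.587 [329. 187. 437. 260.] [296. 152. 471. 271.]
0.589 [329. 199. 437. 272.] [296. 164. 471. 283.]
bore 0.013 -0.002 [275. 184. 513. 342.] [137.  81. 651. 425.]
bore 0.013 0 [275. 198. 512. 355.] [138.  96. 649. 436.]
bore 0.013 0.002 [276. 213. 511. 367.] [139. 112. 648. 448.]
bore 0.017 -0.002 [272. 196. 516. 358.] [130.  91. 658. 441.]
bore 0.017 0 [272. 211. 515. 371.] [131. 107. 656. 453.]
bore 0.017 0.002 [273. 226. 515. 383.] [133. 123. 655. 464.]
```

View pics/c5.png

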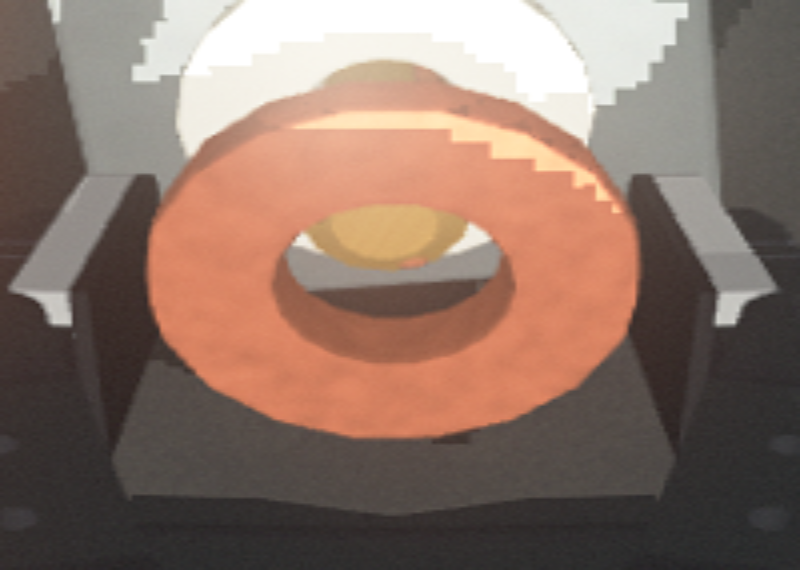

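The tip is visible through the bore, about 2 mm off in x and 1 mm in y. I'll correct that and lower.

Call:
drive_tool(
  deltas=[
    [[0.046,-0.0018,-0.0011,0.006,0],[0.046,0,0,0.005,0],[0.046,0,0,0.003,0],[0.046,0,0,0.003,0],[0.046,0,0,0.002,0],[0.046,0,0,0,0]],
  ],
)

```text
t: 19.15
tcp_pos: [0.5861, -0.2154, 0.0972]
tcp_rot: [-0.0, 0.0, 1.0, 0.001]
wrist_force: [-1.6, 2.0, 1.3]
finger_gap: 0.563
gripper_force: 52.4
```

Call:
drive_tool(
  deltas=[
    [[0.046,0,0,0.002,0],[0.046,0,0,0.002,0],[0.046,0,0,0.002,0],[0.046,0,0,0.002,0]],
  ],
)

```text
t: 19.65
tcp_pos: [0.5864, -0.2154, 0.0891]
tcp_rot: [-0.0, 0.0, 1.0, 0.0]
wrist_force: [-1.6, 5.8, 4.2]
finger_gap: 0.562
gripper_force: 52.7
```

Call:
drive_tool(
  deltas=[
    [[0.046,0,0,0.002,0],[0.046,0,0,0.002,0],[0.046,0,0,0.002,0]],
  ],
)

```text
t: 20.02
tcp_pos: [0.5863, -0.2152, 0.0837]
tcp_rot: [-0.0, 0.0, 1.0, 0.001]
wrist_force: [-3.1, 7.2, 9.8]
finger_gap: 0.564
gripper_force: 53.1
```

Call:
drive_tool(
  deltas=[
    [[0.046,0.0005,0.0012,0.001,0],[0.046,0,0,0.002,0],[0.046,0,0,0.002,0],[0.046,0,0,0.002,0]],
  ],
)

```text
t: 20.52
tcp_pos: [0.5861, -0.2151, 0.0768]
tcp_rot: [0.001, 0.0, 1.0, -0.0]
wrist_force: [-1.1, 3.3, 3.5]
finger_gap: 0.564
gripper_force: 52.7
```

Call:
drive_tool(
  deltas=[
    [[0.046,0,0,0.002,0],[0.046,0,0,0.002,0],[0.046,0,0,0.002,0]],
  ],
)

```text
t: 20.9
tcp_pos: [0.586, -0.2149, 0.0706]
tcp_rot: [0.0, 0.0, 1.0, -0.0]
wrist_force: [-3.0, 3.8, 10.5]
finger_gap: 0.561
gripper_force: 53.3
```

Call:
drive_tool(
  deltas=[
    [[0.046,0.0004,0.0006,0.0015,0],[0.046,0,0,0.0015,0],[0.046,0,0,0.0015,0]],
  ],
)

```text
t: 21.28
tcp_pos: [0.5861, -0.2149, 0.0669]
tcp_rot: [0.001, 0.0, 1.0, -0.001]
wrist_force: [-1.6, 1.9, 9.7]
finger_gap: 0.565
gripper_force: 53.2
```

Call:
drive_tool(
  deltas=[
    [[0.046,0,0,0.001,0],[0.046,0,0,0.001,0],[0.046,0,0,0.001,0]],
  ],
)

```text
t: 21.65
tcp_pos: [0.5858, -0.2148, 0.0628]
tcp_rot: [0.0, 0.0, 1.0, -0.001]
wrist_force: [-0.5, 0.1, 4.8]
finger_gap: 0.564
gripper_force: 52.8
```

Call:
drive_tool(
  deltas=[
    [[0.046,0,0,0.0008,0],[0.046,0,0,0,0]],
  ],
)

```text
t: 21.9
tcp_pos: [0.5857, -0.2146, 0.0617]
tcp_rot: [0.0, 0.0, 1.0, -0.0]
wrist_force: [0.0, -1.2, 2.7]
finger_gap: 0.563
gripper_force: 52.6
```

Call:
drive_tool(
  deltas=[
    [[0.046,0,0,0.0007,0],[0.046,0,0,0,0]],
  ],
)

```text
t: 22.15
tcp_pos: [0.5857, -0.2145, 0.0615]
tcp_rot: [0.0, 0.0, 1.0, -0.0]
wrist_force: [-0.9, 0.2, 5.3]
finger_gap: 0.564
gripper_force: 52.8
```

Call:
drive_tool(
  deltas=[
    [[0.046,0,0,0.0007,0],[0.046,0,0,0,0]],
  ],
)

```text
t: 22.4
tcp_pos: [0.5858, -0.2145, 0.0612]
tcp_rot: [0.001, 0.0, 1.0, -0.0]
wrist_force: [-1.3, 0.2, 7.9]
finger_gap: 0.562
gripper_force: 53.0
```

Call:
drive_tool(
  deltas=[
    [[0.046,0,0,0.0007,0],[0.046,0,0,0,0]],
  ],
)

```text
t: 22.65
tcp_pos: [0.5859, -0.2145, 0.0611]
tcp_rot: [0.001, 0.0, 1.0, -0.0]
wrist_force: [-1.0, 0.3, 10.1]
finger_gap: 0.565
gripper_force: 53.3
```

Call:
drive_tool(
  deltas=[
    [[0.06,0,0,0,0],[0.06,0,0,0,0],[0.06,0,0,-0.03,0],[0.06,0,0,-0.05,0],[0.06,0,0,-0.04,0],[0.06,0.05,0,0,0],[0.06,0,0,0,0],[0.06,0,0,0,0]],
  ],
)

```text
t: 23.65
tcp_pos: [0.5358, -0.2143, 0.1795]
tcp_rot: [0.0, 0.0, 1.0, 0.0]
wrist_force: [0.5, -0.3, 0.8]
finger_gap: 0.699
gripper_force: 0.0
```

```bash
python3 - <<'E'
from h import *
stack(.065,.085,.026)
E
```

```text
top 280 0.0748 plane [ 0.0156 -0.0241  0.0746]
side 284 0.0736 plane [0.0223 0.052  0.0738]
```

The middle ring is home: its top is at 0.0742 against 0.0745 expected, and it is level. Now the blue ring.

Call:
drive_tool(
  deltas=[
    [[0.06,0.0087,0.0522,0,0],[0.06,0.0087,0.0522,0,0],[0.06,0.0087,0.0522,0,0],[0.06,0.0087,0.0522,0.02,0],[0.052,0.0087,0.0522,0.03,0],[0.052,0.0087,0.0522,0.04,0],[0.052,0,0,0,0],[0.052,0,0,0,0]],
  ],
)

```text
t: 24.75
tcp_pos: [0.4849, 0.0963, 0.0921]
tcp_rot: [0.0, -0.0, 1.0, -0.0]
wrist_force: [0.1, 0.1, 0.9]
finger_gap: 0.61
gripper_force: 0.0
```

```bash
python3 - <<'E'
from h import *
s,T,P=tool(); p=vision.read_camera("wrist"); I=p["img"].astype(int); print(P,s["finger_gap"])
m=(I[...,0]>110)&(I[...,0]-I[...,2]>40)
print(wcirc(p,T,P,m,.012,np.array([.4840,.0986])))
for d in vision.pinpoint(p,"small_centre")[:2]: print(d, wworld(p,T,P,d["at"][1]*640,d["at"][0]*480,.006))
E
```

```text
[0.48494135 0.09632538 0.09211513] 0.6099065824997986
[(np.float64(0.0018592583402626676), array([0.4831, 0.1002]), np.float64(0.0195), 176), (np.float64(0.33855169016318354), array([0.6098, 0.4129]), np.float64(0.0653), 282)]
{'at': [0.5217, 0.5033], 'p': 0.66} [0.48437535 0.10023146 0.006     ]
```

Call:
drive_tool(
  deltas=[
    [[0.047,0.0014,0.0036,0.03,0],[0.047,0,0,0.03,0],[0.047,0,0,0.022,0],[0.047,0,0,0.008,0],[0.047,0,0,0.0015,0],[0.047,0,0,0,0]],
  ],
)

```text
t: 25.6
tcp_pos: [0.4834, 0.0995, 0.0015]
tcp_rot: [0.001, 0.0, 1.0, 0.0]
wrist_force: [0.4, -0.3, 0.1]
finger_gap: 0.55
gripper_force: 0.0
```

Call:
drive_tool(
  deltas=[
    [[0.036,0,0,0,0],[0.036,0,0,0,0],[0.036,0,0,0,0],[0.036,0,0,0,0]],
  ],
)

```text
t: 26.1
tcp_pos: [0.4833, 0.0997, 0.002]
tcp_rot: [0.001, -0.0, 1.0, 0.0]
wrist_force: [-1.6, -1.9, 5.6]
finger_gap: 0.435
gripper_force: 49.4
```

Call:
drive_tool(
  deltas=[
    [[0.036,0,0,-0.06,0],[0.036,-0.0171,-0.04,-0.045,0],[0.036,-0.0171,-0.0545,-0.015,0],[0.036,-0.0171,-0.0545,0,0],[0.036,-0.0171,-0.055,0,0],[0.036,-0.0171,-0.055,0,0],[0.036,-0.0171,-0.055,0,0],[0.036,0,0,0,0]],
  ],
)

```text
t: 27.1
tcp_pos: [0.5859, -0.2181, 0.1209]
tcp_rot: [0.001, 0.002, 1.0, -0.001]
wrist_force: [-0.9, 0.7, -0.6]
finger_gap: 0.439
gripper_force: 50.6
```

Call:
drive_tool(
  deltas=[
    [[0.036,0,0,0.003,0],[0.036,0,0,0,0]],
  ],
)

```text
t: 27.35
tcp_pos: [0.5843, -0.2127, 0.1173]
tcp_rot: [-0.001, -0.001, 1.0, 0.0]
wrist_force: [-0.9, -0.0, -0.5]
finger_gap: 0.434
gripper_force: 50.6
```

```bash
python3 - <<'E'
from h import *
s,T,P=tool(); p=vision.read_camera("wrist"); I=p["img"]; print(P,s["wrist_force"],s["gripper_force"],s["finger_gap"])
c=cv2.resize(I[230:420,220:420],None,fx=4,fy=3); cv2.imwrite("pics/c6.png",c)
a=np.linspace(0,2*np.pi,90)
def bb(X,R):
    u=np.array([wpix(p,T,P,np.array(X)+[R*np.cos(t),R*np.sin(t),0]) for t in a]); q=np.r_[u.min(0),u.max(0)]; return ((q-[220,230,220,230])*[4,3,4,3]).round(0)
for x in (.585,.587,.589): print(x,bb([x,-.2135,.107],.006),bb([x,-.2135,.103],.010))
for h in (.0105,):
  for dx in (-.002,0,.002): print("bore",h,dx,bb(P+[dx,.0014,h],.0115),bb(P+[dx,.0014,h],.02))
E
```

```text
[ 0.58427041 -0.21274625  0.11732822] [-0.911024   -0.02222759 -0.50917404] 50.62457151710987 0.43395821218684244
0.585 [320. 175. 428. 248.] [287. 140. 462. 260.]
0.587 [321. 187. 428. 260.] [287. 152. 462. 271.]
0.589 [321. 200. 427. 272.] [288. 165. 461. 283.]
bore 0.0105 -0.002 [277. 176. 511. 333.] [191. 113. 597. 385.]
bore 0.0105 0 [277. 190. 510. 345.] [192. 128. 596. 397.]
bore 0.0105 0.002 [278. 205. 510. 358.] [193. 143. 595. 409.]
```

View pics/c6.png

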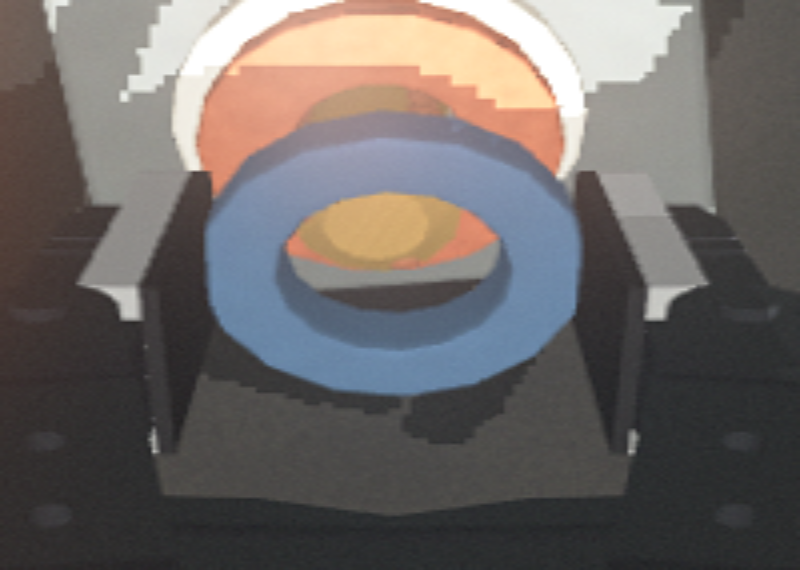

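Call:
drive_tool(
  deltas=[
    [[0.036,0,0,0.004,0],[0.036,0,0,0,0],[0.036,0,0,0,0]],
  ],
)

```text
t: 27.78
tcp_pos: [0.5849, -0.2141, 0.1135]
tcp_rot: [-0.0, -0.0, 1.0, 0.0]
wrist_force: [0.2, -0.5, 0.2]
finger_gap: 0.435
gripper_force: 50.6
```

Now at (0.5849, −0.2141), I'll correct by 0.9 mm in x and 0.5 mm in y, then lower.

Call:
drive_tool(
  deltas=[
    [[0.036,-0.0009,-0.0005,0.004,0],[0.036,0,0,0.003,0],[0.036,0,0,0.003,0],[0.036,0,0,0.003,0],[0.036,0,0,0,0]],
  ],
)

```text
t: 28.4
tcp_pos: [0.5858, -0.2147, 0.1002]
tcp_rot: [-0.0, 0.0, 1.0, 0.0]
wrist_force: [-1.0, -0.6, -0.5]
finger_gap: 0.429
gripper_force: 50.6
```

Call:
drive_tool(
  deltas=[
    [[0.036,0,0,0.002,0],[0.036,0,0,0.002,0],[0.036,0,0,0.002,0]],
  ],
)

```text
t: 28.78
tcp_pos: [0.5864, -0.2148, 0.0952]
tcp_rot: [0.001, 0.0, 1.0, -0.0]
wrist_force: [-0.2, 1.4, 4.9]
finger_gap: 0.436
gripper_force: 51.1
```

Call:
drive_tool(
  deltas=[
    [[0.036,0,0,0.002,0],[0.036,0,0,0.002,0],[0.036,0,0,0.0015,0]],
  ],
)

```text
t: 29.15
tcp_pos: [0.5863, -0.2148, 0.0894]
tcp_rot: [0.001, 0.0, 1.0, -0.0]
wrist_force: [-0.2, 1.1, 5.4]
finger_gap: 0.435
gripper_force: 51.2
```

Call:
drive_tool(
  deltas=[
    [[0.036,0,0,0.002,0],[0.036,0,0,0.002,0],[0.036,0,0,0.0015,0]],
  ],
)

```text
t: 29.52
tcp_pos: [0.5863, -0.2147, 0.0846]
tcp_rot: [0.001, 0.0, 1.0, -0.0]
wrist_force: [-1.5, 1.8, 7.9]
finger_gap: 0.435
gripper_force: 51.6
```

Call:
drive_tool(
  deltas=[
    [[0.036,0,0,0.001,0],[0.036,0,0,0.001,0],[0.036,0,0,0.001,0]],
  ],
)

```text
t: 29.9
tcp_pos: [0.5863, -0.2148, 0.0811]
tcp_rot: [0.001, 0.0, 1.0, -0.0]
wrist_force: [0.2, 1.9, 5.1]
finger_gap: 0.435
gripper_force: 51.2
```

Call:
drive_tool(
  deltas=[
    [[0.036,0,0,0.001,0],[0.036,0,0,0.0005,0]],
  ],
)

```text
t: 30.15
tcp_pos: [0.5863, -0.2148, 0.0794]
tcp_rot: [0.001, 0.0, 1.0, -0.0]
wrist_force: [0.1, 1.7, 5.7]
finger_gap: 0.435
gripper_force: 51.2
```

Call:
drive_tool(
  deltas=[
    [[0.036,0,0,0.0007,0],[0.036,0,0,0,0]],
  ],
)

```text
t: 30.4
tcp_pos: [0.5862, -0.2148, 0.0784]
tcp_rot: [0.0, 0.0, 1.0, -0.0]
wrist_force: [1.2, 2.2, 4.6]
finger_gap: 0.436
gripper_force: 51.0
```

Call:
drive_tool(
  deltas=[
    [[0.036,0,0,0.0007,0],[0.036,0,0,0,0]],
  ],
)

```text
t: 30.65
tcp_pos: [0.5861, -0.2149, 0.0776]
tcp_rot: [0.0, 0.0, 1.0, 0.0]
wrist_force: [1.5, 1.8, 3.1]
finger_gap: 0.439
gripper_force: 51.0
```

Call:
drive_tool(
  deltas=[
    [[0.036,0,0,0.0007,0],[0.036,0,0,0,0]],
  ],
)

```text
t: 30.9
tcp_pos: [0.5861, -0.2148, 0.0772]
tcp_rot: [0.0, 0.0, 1.0, -0.0]
wrist_force: [1.1, 1.5, 5.5]
finger_gap: 0.436
gripper_force: 51.2
```

Call:
drive_tool(
  deltas=[
    [[0.036,0,0,0.0007,0],[0.036,0,0,0,0]],
  ],
)

```text
t: 31.15
tcp_pos: [0.5861, -0.2148, 0.0771]
tcp_rot: [0.0, 0.0, 1.0, -0.0]
wrist_force: [-0.2, 2.1, 8.4]
finger_gap: 0.437
gripper_force: 51.5
```

Call:
drive_tool(
  deltas=[
    [[0.036,0,0,0.0006,0],[0.036,0,0,0,0]],
  ],
)

```text
t: 31.4
tcp_pos: [0.5862, -0.2148, 0.0771]
tcp_rot: [0.001, 0.0, 1.0, -0.0]
wrist_force: [0.3, 2.2, 11.2]
finger_gap: 0.439
gripper_force: 51.8
```

It has hit bottom: z has stalled at 0.0771 with the force climbing. I'll release and check.

Call:
drive_tool(
  deltas=[
    [[0.05,0,0,0,0],[0.05,0,0,0,0],[0.05,0,0,-0.03,0],[0.05,0,0,-0.05,0],[0.05,0,0,-0.03,0],[0.05,0.05,0,0,0],[0.05,0,0,0,0],[0.05,0,0,0,0]],
  ],
)

```text
t: 32.4
tcp_pos: [0.536, -0.215, 0.1853]
tcp_rot: [0.0, 0.0, 1.0, -0.0]
wrist_force: [0.3, -0.7, 0.3]
finger_gap: 0.588
gripper_force: 0.0
```

```bash
python3 - <<'E'
from h import *
stack(.079,.095,.021)
p=vision.read_camera("side"); d=cv2.resize(p["img"][270:370,330:430],None,fx=5,fy=5,interpolation=cv2.INTER_CUBIC); cv2.imwrite("pics/end.png",d)
E
```

```text
top 138 0.0864 plane [-0.0015 -0.0197  0.0863]
side 135 0.0855 plane [0.0208 0.0378 0.0857]
```

View pics/end.png

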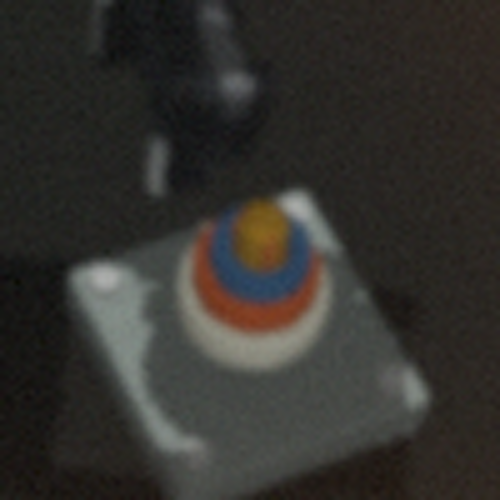

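The stack stands in order around (262,270). The top is level at 0.086 m against 0.0865 expected, and the gripper is clear. I'll hand it in.

```bash
python3 -c "
from cell import ticket
print(ticket.finish_job())"
```

```text
the job is handed in; nothing more can be done
None
```

All three rings are threaded on the stud in order (white, brick-red, blue) and measured level and fully seated; the highest wrist reading while pressing them home was 11.2 N, the gripper is clear, and the job was handed in at about 32.5 s.

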